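# Close a two-piece casting mould and wind its clamp up firm

## Task

Close the two-piece plaster casting mould for pouring: lift the loose half into the channel of the mould clamp, hollow face to the half already standing there, down flat on the bed, and let go of it. Then wind the clamp's tension wheel clockwise by its handle until the seam is shut and the wheel has come up firm, clearly heavier than it runs free, but do not force it further or the plaster cracks. Leave the jars, cup and tin round about where they stand.

Things in the scene. Friction and masses are not known exactly. Their poses are not given: they have to be found in the camera images.
- clamp: Mould clamp fixed to the table: grey bed 378 x 132 x 12 mm. Origin under it at table height, x along the bed away from the wheel, z up. In its frame (mm): gear housing x -180 to -98, 58 high, wheel on top; fixed jaw x -60 to -45, 100 high; then the channel; at the far end a crosshead 84 high, drawn towards the wheel by two thin tie rods (y +-52, z 32), carries the shoe.
- closed_seat (a point): Mid channel on top of the bed (12 mm up), 18 mm along the clamp's x, axes as the clamp's: half_b's origin lies here when the mould is shut. Channel: clamp x -45 to 70, 65 mm wide between rails with flared lips, 17 mm above the bed. Set half_b down 10 to 14 mm further along +x than this, clear of half_a's bumps and of the shoe; the shoe later pushes it home.
- half_a: Mould half in the clamp, loose, within 2 mm of the fixed jaw: white plaster block 42 thick (its x), 62 wide (y), 95 mm high, 0.3 to 0.5 kg. Origin at the centre of its underside. Its hollow parting face looks along its +x; two round bumps stand out 5 mm from it near the top.
- seam_a (a point): Centre of half_a's parting face, 21 mm along its +x, 47.5 mm up.
- half_b: The loose mould half, upright on the table right of the clamp: white plaster block 42 thick (its x), 62 wide (y), 95 mm high, 0.3 to 0.5 kg. Origin at the centre of its underside. Its hollow parting face looks along its -x and has two dimples for the bumps; seated, its axes are parallel to the clamp's. Grasp across its width near the top.
- seam_b (a point): Centre of half_b's parting face, 21 mm along its -x, 47.5 mm up; meets seam_a when shut.
- shoe: Pressure shoe that pushes half_b to half_a: upright rubber-faced steel plate 60 wide, 12 thick, top 94 mm above the table. Its two pins float loose up to 18 mm in the crosshead, by an unseen amount, before springs bear on them: the shoe lying on the mould is not yet pressure. Axes as the clamp's; for its place see shoe_face.
- shoe_face (a point): Centre of the shoe's rubber face, which looks along the clamp's -x. At the start there are 62 to 112 mm between it and half_a's parting face.
- wheel_centre (a point): Point on the upright axis of the tension wheel, level with the middle of the handle, 110 mm above the table. Plain aluminium disc wheel, 114 mm across, rim top 84 mm above the table. Clockwise from above closes the clamp, 57 mm a turn; 0.7 to 1.4 turns are needed. It stays where it is left.
- handle_grip (a point): Middle of the wheel's handle, on its axis, 47 mm from the wheel's: black upright grip 21 thick, 45 tall, top 131 mm above the table, revolving freely on its pin. Running free it takes a tangential push of about 10 N; once the springs bear this rises about 14 N per radian. Firm is about 16 N, that is 5 to 7 N over free running; past 22 N the plaster cracks.
- wax_tin: Round tin 80 mm across, 63 high, left of the clamp; leave it. Origin at the centre of its underside.
- small_jar: Small glaze jar 52 mm across, 82 high, in front on the right; leave it. Origin at the centre of its underside.
- rinse_cup: Rinse cup 80 mm across, 94 high, behind the clamp; leave it. Origin at the centre of its underside.
- squat_jar: Squat glaze jar 64 mm across, 87 high, left of the clamp; leave it. Origin at the centre of its underside.
Mind the look-alikes: they are no part of the job. What is shaped like the half_a but yellow is not meant.

How it is judged (in metres and radians):
On the way, in this order (a step that is already met when the one before it is completed fails the run):
1. the loose half stands upright, flat on the bed, in the channel between half_a and the shoe, released (z of half_b in the frame of clamp between 0.009 and 0.0155 m and y of half_b in the frame of clamp between -0.005 and 0.005 m and x of half_b in the frame of clamp between 0.01 and 0.075 m and angle between half_b's own z axis and vertical below 0.08 rad and contact force between the fingers and half_b below 0.3 N), for 0.2 s.
2. the seam is shut (within 4 mm) and the shoe presses with 20 to 50 N (distance between seam_a and seam_b below 0.004 m and contact force between shoe and half_b between 20 and 50 N), for 0.2 s.
At the end, for the whole second after the job is handed in: Both halves upright (within 0.05 rad) and flat on the bed (within 3.5 mm), half_b within 5 mm of mid channel, parting faces together with their centres within 4 mm, the shoe pressing on half_b with 20 to 50 N (at the handle 4 to 9 N over free running) and half_b at rest (all of step 2 and z of half_b in the frame of clamp between 0.009 and 0.0155 m and y of half_b in the frame of clamp between -0.005 and 0.005 m and angle between each of half_b, half_a's own z axis and vertical below 0.05 rad and z of half_a in the frame of clamp below 0.0155 m and linear speed of half_b below 0.01 m/s); the robot touches nothing.
It fails at once if the plaster is overstressed: more than 65 N between the shoe and half_b or between the halves (contact force between any of shoe, half_a and half_b above 65 N).
It fails at once if a bystander is moved more than 30 mm (distance of any of wax_tin, small_jar, rinse_cup, squat_jar from where it was at the start of the episode above 0.03 m).
It also fails if it takes over 72 s, if anything falls off the work surface, if the arm or the gripper's body presses on something with over 40 N, if the wrist force passes 120 N, or if a joint passes its speed limit or range.

## Robot

A 6-joint arm with a two-finger parallel gripper is mounted at the origin on the work surface; the furniture and walls round the work are solid. World frame = base frame: x ahead of the robot, y to its left, z up, the work surface at z = 0. Lengths are in mm, angles in rad, forces in N, time in s.
With the tool pointing down it reaches from about 350 to 875 mm from the base axis. Payload 15.5 kg.
Tool frame: the origin (TCP) lies midway between the tips of the shut fingers; the grasp point (between the pads) lies 19 mm behind it; z points along the fingers, y is the line along which they close (so a half turn about z gives the same grasp; the last joint's range is limited). The gripper opens to 85 mm and grips with 20 to 120 N. Pads are 22 mm wide; open, the fingers measure 114 mm over their backs; the gripper's body (76 mm by 85 mm) begins 54 mm behind the grasp point. The pads swing forward as they close: fully open they stand 13 mm farther back than shut.
Start: joints at [1.224, 0.494, 1.345, -0, 1.302, -0.096], TCP at [155.712, 605.293, 196.977] pointing down, gripper open.
Joint ranges: [-2.91, 2.91], [-0.82, 2.16], [0.22, 2.67], [-1.22, 4.37], [0.12, 2.79], [-3.08, 3.08]. Speed limits (rad/s): [1.89, 1.89, 2.57, 3.01, 3.01, 3.01].

## Interface

Orientations are given as a unit quaternion [x, y, z, w].
In Python, from workcell import arm, cams, ticket gives the robot as it stands.
- The arm moves only by the shell command python3 -m creep 'ROWS' [FORCE]. ROWS is JSON, a list of rows, each an object with "offset": the shift along the tool's x, y, z in units of 50 mm (1.0 is 50 mm), a list of three; "roll": the turn about the tool's z in units of 6 degrees (1.0 is 6 degrees); "grip": the opening, from 0 (shut) to 1 (fully open). A call has exactly 10 rows; each row is the pose to reach, as a shift and turn from the pose commanded when the call began, along the tool's axes at that moment; what a row does not reach only later rows make up. A row lasts 1/8 s, in which the tool goes at most 62.5 mm and 10.7 degrees, less where a joint would pass 70% of its speed; a pose out of reach is approached as far as the arm can. A call with a gripper value outside its range is refused whole. The fingers move at their own pace and stop on an object; FORCE is the grip in N (left out, the last holds). Time passes only in rows, so rows that repeat a pose let the fingers close, or fill a call up. It gives the time, the measured TCP pose, the force, the opening and the grip force at its end, in the units of the state.
- arm.sense(): the state, without advancing time (a new reading comes with each control period).
- cams.capture(name): name is "scene" or "top" or "wrist"; returns the picture (384x512x3 uint8, red, green, blue); there is no depth.
- cams.camera_model(name): a dict with "camera_matrix" (3x3 intrinsics, pixels), "position" and "attitude" of the camera in the world. Camera axes: x right, y down, z forward; pixel columns grow to the right and rows downward; lengths in mm; the calibration is good to about 2 mm. The wrist camera is an equidistant fisheye: a pixel r from the principal point sees the ray r / f radians off the axis. A picture is of the moment at which its call begins: read the wrist's pose just before it. camera_model takes no time and is no camera call; for the wrist camera it gives the pose at the moment of the call.
- ticket.job_done(): hands the job in; it is judged then, once.
The state is a dict: "t": time; "joints": joint angles; "dq": joint speeds; "tau": joint torques, N m; "tcp_pos": TCP position; "tcp_rot": TCP orientation; "ft_force": force on the tool from outside, world axes, zero at the start; "torque": the same for the moment, N m; "width": opening from 0.0 (shut) to 1.0 (fully open); "gripper_force": force on a finger pad.
Only numpy, scipy, OpenCV 4.12 (cv2) and the standard library are available. Lean on these libraries where they do the work, as an engineer would, in place of code of your own. Each camera call takes 0.05 s, during which the arm holds its last target. There are 200 camera calls.

## Working session

There is one attempt and no reset: what is moved stays moved. The work goes in short steps, Python scripts to look and compute and a shell command to move; the robot and the scene stay as the last step left them, time stands still between calls to the robot, and variables do not carry over. Pictures are saved under pics/ and viewed, at most 10 in all, crops included, and the job is handed in when it is done.

```bash
mkdir -p pics; ls; python3 - <<'E'
from workcell import arm,cams
import cv2
for n in("scene","top"):
    cv2.imwrite(f"pics/{n}0.png",cams.capture(n)[:,:,::-1]); print(n,cams.camera_model(n))
print(arm.sense())
E
```

```text
pics
scene {'camera_matrix': array([[461.17643299,   0.        , 256.00203264],
       [  0.        , 461.17643299, 188.32465604],
       [  0.        ,   0.        ,   1.        ]]), 'position': array([-314.38219807, -749.17258688,  880.0374398 ]), 'attitude': array([ 0.81054142, -0.35558711,  0.1790844 , -0.42954534])}
top {'camera_matrix': array([[365.73045824,   0.        , 259.28885036],
       [  0.        , 365.73045824, 191.15686012],
       [  0.        ,   0.        ,   1.        ]]), 'position': array([ 380.88550839,   21.46261439, 1277.59052936]), 'attitude': array([-0.703457  ,  0.70783878, -0.04916728,  0.04117135])}
{'t': 0.1, 'joints': array([ 1.22350092e+00,  4.94149256e-01,  1.34604289e+00,  2.74086048e-05,
        1.30251490e+00, -9.54885184e-02]), 'dq': array([ 0.00014725, -0.00111728, -0.0022712 ,  0.0006888 ,  0.00082617,
       -0.00070014]), 'tau': array([ 1.10490346e-03, -8.83589244e+01, -3.84562504e+01, -4.50675452e-04,
        5.20995309e-03, -5.07261987e-06]), 'tcp_pos': array([155.58128295, 604.9617777 , 196.45127148]), 'tcp_rot': array([ 1.25574669e-01,  9.92084015e-01, -5.40695419e-04, -1.35243088e-04]), 'ft_force': array([0.04395499, 0.25436835, 0.202671  ]), 'torque': array([ 0.05054134, -0.02504814, -0.00962866]), 'gripper_force': 0.0, 'width': 1.0003818262566455}
```

View pics/scene0.png

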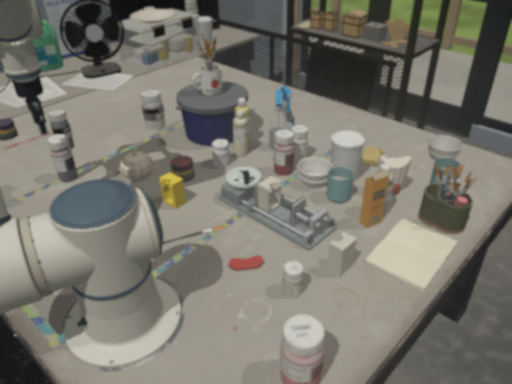

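```bash
python3 -c "
import cv2;i=cv2.imread('pics/top0.png');cv2.imwrite('pics/top0x.png',cv2.resize(i,(768,576),interpolation=cv2.INTER_CUBIC))"
```

```text
(no output)
```

View pics/top0x.png

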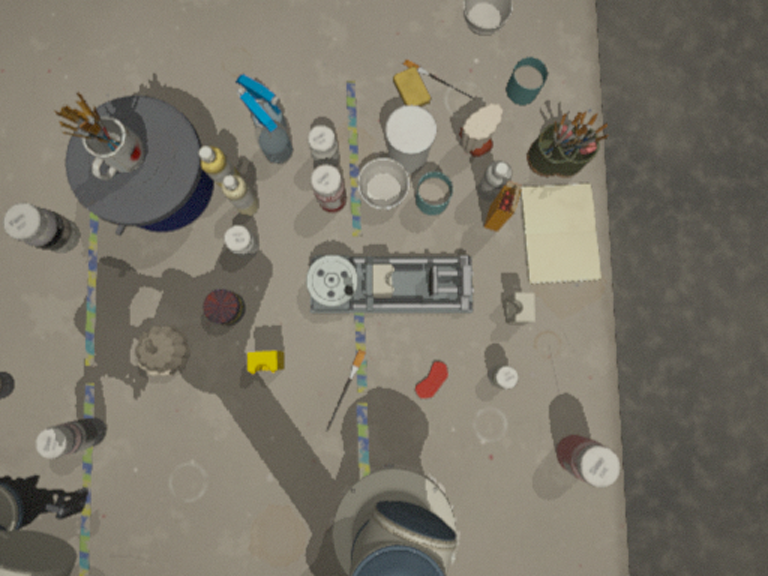

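The views show the clamp mid-table with its x towards image right. In the 1.5x top picture the wheel is at (332,280), half_a at (383,280), the crosshead near (450,280), half_b at (521,307) and the small jar at (506,377). I'll crop in for precise pixels.

```bash
cat > h.py <<'E'
import numpy as np,cv2
from scipy.spatial.transform import Rotation as R
from workcell import arm,cams
def ray(n,px,m=None):
    m=m or cams.camera_model(n);K=m["camera_matrix"]
    a=(np.array(px,float)-K[:2,2])/K[0,0]
    if n=="wrist":
        r=np.hypot(*a);d=np.r_[a/r*np.sin(r),np.cos(r)] if r>0 else np.r_[0,0,1.]
    else: d=np.r_[a,1]
    return np.array(m["position"]),R.from_quat(m["attitude"]).apply(d)
def plane(n,px,z,m=None):
    p,d=ray(n,px,m);return (p+d*(z-p[2])/d[2])[:2]
def proj(n,P,m=None):
    m=m or cams.camera_model(n);K=m["camera_matrix"]
    c=R.from_quat(m["attitude"]).inv().apply(np.array(P,float)-m["position"])
    if n=="wrist":
        h=np.hypot(c[0],c[1]);t=np.arctan2(h,c[2]);return K[:2,2]+K[0,0]*t*c[:2]/h
    return K[:2,2]+K[0,0]*c[:2]/c[2]
E
python3 -c "
import cv2;i=cv2.imread('pics/top0.png')[155:275,200:365];cv2.imwrite('pics/c.png',cv2.resize(i,None,fx=4.8,fy=4.8,interpolation=cv2.INTER_CUBIC))"
```

```text
(no output)
```

View pics/c.png

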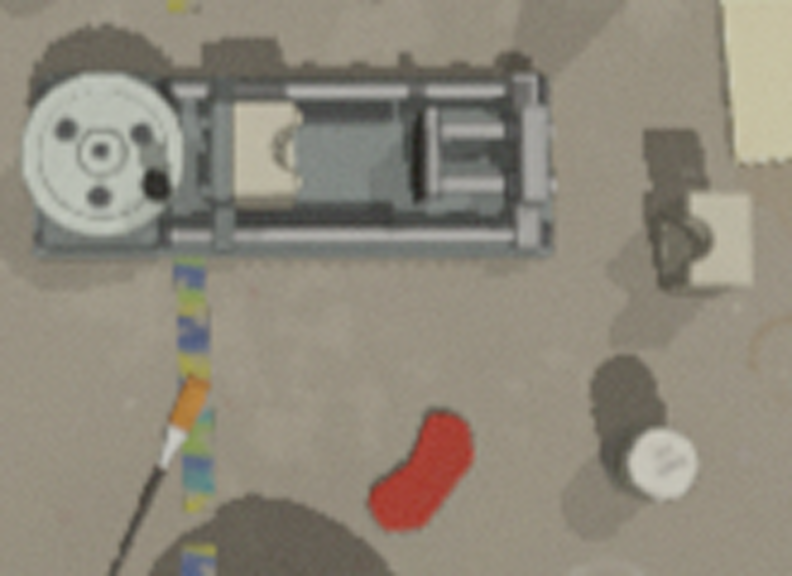

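The crop shows the wheel at (102,154), handle top (156,184), half_a's top spanning 235–300 by 102–207, the shoe plate at 425–438, and half_b's top spanning 689–752 by 192–286.

```bash
python3 - <<'E'
from h import *
o=lambda p:(200+p[0]/4.8-.4,155+p[1]/4.8-.4)
for k,p,z in [("wheel",(102,154),84),("handle",(156,184),131),("a1",(235,102),107),("a2",(300,103),107),("a3",(297,207),107),("a4",(234,207),107),
 ("b1",(689,192),95),("b2",(752,193),95),("b3",(752,286),95),("b4",(690,285),95),("shoeT",(425,108),94),("shoeB",(424,200),94),("shoeT2",(438,108),94),
 ("bedR",(552,256),12),("bedL",(36,256),12),("bedRt",(551,75),12),("jar",(663,464),82)]:
    print(k,plane("top",o(p),z).round(1))
E
```

```text
wheel [549.8 133.9]
handle [523.1  93.8]
a1 [581.6  42.1]
a2 [580.7  -1.8]
a3 [510.    0.8]
a4 [510.2  43. ]
b1 [ 520.  -266.1]
b2 [ 519.1 -309.1]
b3 [ 455.8 -306.5]
b4 [ 456.8 -264.5]
shoeT [579.  -87.5]
shoeB [515.7 -85.7]
shoeT2 [578.9 -96.4]
bedR [ 483.7 -185.2]
bedL [486.  187.7]
bedRt [ 616.8 -188. ]
jar [ 337.1 -245. ]
```

```bash
cat >> h.py <<'E'
def off(x,y,z,yaw=None):
    "offset/roll from measured pose to target; yaw = world angle (deg) of tool y, mod 180"
    s=arm.sense();r=R.from_quat(s["tcp_rot"]);o=r.inv().apply(np.array([x,y,z])-s["tcp_pos"])/50
    v=r.apply([0,1,0]);c=np.degrees(np.arctan2(v[1],v[0]))
    ro=0 if yaw is None else ((c-yaw+90)%180-90)/6
    print("tcp",s["tcp_pos"].round(1),"yaw",c.round(2),"t",round(s["t"],2),"F",s["ft_force"].round(1),"| off",o.round(3),"roll",round(ro,2));return o
E
A='{"offset":[-7.13,-6.53,-0.5],"roll":6.4,"grip":1}'
python3 -m creep '[{"offset":[-7.1,-6.5,-0.5],"roll":6.4,"grip":1},{"offset":[-7.1,-6.5,-0.5],"roll":6.4,"grip":1},{"offset":[-7.1,-6.5,-0.5],"roll":6.4,"grip":1},{"offset":[-7.1,-6.5,-0.5],"roll":6.4,"grip":1},{"offset":[-7.1,-6.5,-0.5],"roll":6.4,"grip":1},{"offset":[-7.1,-6.5,-0.5],"roll":6.4,"grip":1},{"offset":[-7.1,-6.5,-0.5],"roll":6.4,"grip":1},{"offset":[-7.1,-6.5,-0.5],"roll":6.4,"grip":1},{"offset":[-7.1,-6.5,-0.5],"roll":6.4,"grip":1},{"offset":[-7.1,-6.5,-0.5],"roll":6.4,"grip":1}]'
python3 -c "
from h import *
off(488,-240,220,-1.3)"
```

```text
t: 1.35
tcp_pos: [418.2, 202.2, 221.8]
tcp_rot: [0.445, 0.895, -0.0, -0.0]
ft_force: [-0.4, 0.0, -0.2]
width: 1.001
gripper_force: 0.0
tcp [418.2 202.2 221.8] yaw 37.14 t 1.35 F [-0.4  0.  -0.2] | off [-7.893 -4.227  0.034] roll 6.41
```

```bash

python3 -m creep '[{"offset":[-7.9,-4.2,0],"roll":6.4,"grip":1},{"offset":[-7.9,-4.2,0],"roll":6.4,"grip":1},{"offset":[-7.9,-4.2,0],"roll":6.4,"grip":1},{"offset":[-7.9,-4.2,0],"roll":6.4,"grip":1},{"offset":[-7.9,-4.2,0],"roll":6.4,"grip":1},{"offset":[-7.9,-4.2,0],"roll":6.4,"grip":1},{"offset":[-7.9,-4.2,0],"roll":6.4,"grip":1},{"offset":[-7.9,-4.2,0],"roll":6.4,"grip":1},{"offset":[-7.9,-4.2,0],"roll":6.4,"grip":1},{"offset":[-7.9,-4.2,0],"roll":6.4,"grip":1}]'
python3 - <<'E'
from h import *
import pickle
off(487.5,-286.5,200,-1.3)
m=cams.camera_model("wrist");pickle.dump(m,open("m1.pkl","wb"))
i=cams.capture("wrist");cv2.imwrite("pics/w1.png",cv2.resize(i[:,:,::-1],(768,576),interpolation=cv2.INTER_CUBIC))
for P in [(520,-266,95),(519,-309,95),(456,-306,95),(457,-265,95)]: print((proj("wrist",P,m)*1.5).round())
E
```

```text
t: 2.6
tcp_pos: [489.8, -237.6, 221.9]
tcp_rot: [0.714, 0.7, 0.0, -0.0]
ft_force: [-0.3, -0.7, 1.1]
width: 0.998
gripper_force: 0.0
tcp [ 489.8 -237.6  221.9] yaw -1.12 t 2.6 F [-0.3 -0.7  1.1] | off [-0.978 -0.028  0.438] roll 0.03
[424. 296.]
[422. 350.]
[339. 348.]
[337. 296.]
```

View pics/w1.png

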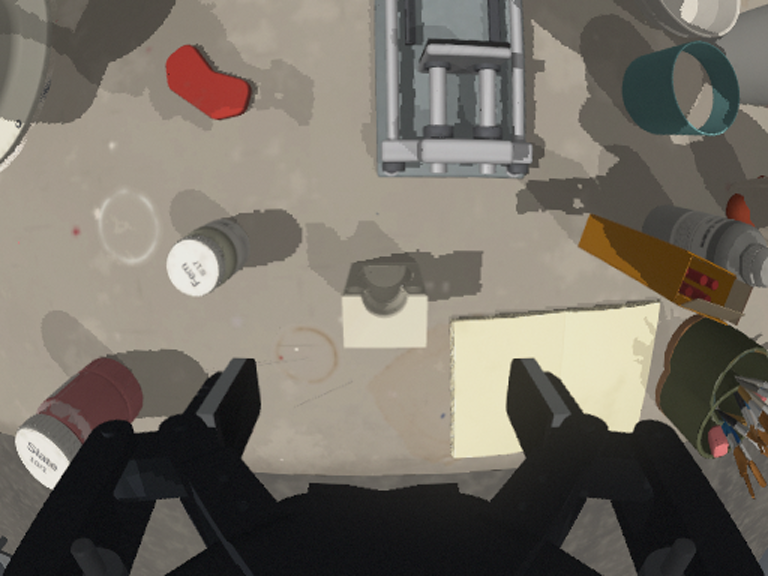

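The wrist view shows half_b's top corners at (343,295), (427,295), (427,348) and (344,347). The shoe top is at y≈42, x 424–510, and the bed end at y≈176, x 378–529.

```bash
python3 - <<'E'
from h import *
import pickle
m=pickle.load(open("m1.pkl","rb"))
q=[plane("wrist",(x/1.5-.17,y/1.5-.17),z,m) for x,y,z in [(343,295,95),(427,295,95),(427,348,95),(344,347,95),(424,42,94),(510,43,94),(382,141,84),(532,141,84),(378,176,12),(529,176,12)]]
print(np.round(q,1),np.mean(q[:4],0))
c=np.mean(q[:4],0);off(c[0],c[1],66,-1.3)
E
```

```text
[[ 461.3 -264.1]
 [ 521.8 -265.3]
 [ 522.4 -307.5]
 [ 459.9 -305.4]
 [ 521.2  -87.1]
 [ 581.1  -84.9]
 [ 491.5 -155.9]
 [ 599.5 -154.2]
 [ 487.3 -184.7]
 [ 621.7 -184. ]] [ 491.33851003 -285.55405222]
tcp [ 489.9 -237.7  222. ] yaw -1.12 t 2.65 F [-0.4  0.1 -0.5] | off [-0.957  0.049  3.121] roll 0.03
```

```bash

python3 -m creep '[{"offset":[-0.96,0.02,1.0],"roll":0,"grip":1},{"offset":[-0.96,0.02,1.4],"roll":0,"grip":1},{"offset":[-0.96,0.02,1.8],"roll":0,"grip":1},{"offset":[-0.96,0.02,2.2],"roll":0,"grip":1},{"offset":[-0.96,0.02,2.5],"roll":0,"grip":1},{"offset":[-0.96,0.02,2.8],"roll":0,"grip":1},{"offset":[-0.96,0.02,3.1],"roll":0,"grip":1},{"offset":[-0.96,0.02,3.1],"roll":0,"grip":1},{"offset":[-0.96,0.02,3.1],"roll":0,"grip":0.9},{"offset":[-0.96,0.02,3.1],"roll":0,"grip":0.8}]' 40
python3 -m creep '[{"offset":[0,0,0],"roll":0,"grip":0.6},{"offset":[0,0,0],"roll":0,"grip":0.5},{"offset":[0,0,0],"roll":0,"grip":0.5},{"offset":[0,0,0],"roll":0,"grip":0.5},{"offset":[0,0,0],"roll":0,"grip":0.5},{"offset":[0,0,0],"roll":0,"grip":0.5},{"offset":[0,0,0],"roll":0,"grip":0.5},{"offset":[0,0,0],"roll":0,"grip":0.5},{"offset":[0,0,0],"roll":0,"grip":0.5},{"offset":[0,0,0],"roll":0,"grip":0.5}]' 40
python3 - <<'E'
from h import *
import pickle
off(550,-286,66,-1.3)
m=cams.camera_model("wrist")
i=cams.capture("wrist");cv2.imwrite("pics/w2.png",cv2.resize(i[:,:,::-1],(768,576),interpolation=cv2.INTER_CUBIC))
t=cams.capture("top")[155:275,200:365,::-1];cv2.imwrite("pics/t2.png",cv2.resize(t,None,fx=4.8,fy=4.8,interpolation=cv2.INTER_CUBIC))
E
```

```text
t: 3.9
tcp_pos: [490.2, -287.8, 67.5]
tcp_rot: [0.715, 0.699, 0.0, 0.0]
ft_force: [-0.1, -0.3, 0.6]
width: 0.802
gripper_force: 0.0
t: 5.15
tcp_pos: [489.8, -287.5, 67.0]
tcp_rot: [0.715, 0.699, -0.0, -0.0]
ft_force: [0.0, 1.1, 0.0]
width: 0.5
gripper_force: 0.0
tcp [ 489.8 -287.5   67. ] yaw -1.23 t 5.15 F [0.  1.1 0. ] | off [0.056 1.202 0.02 ] roll 0.01
```

View pics/w2.png

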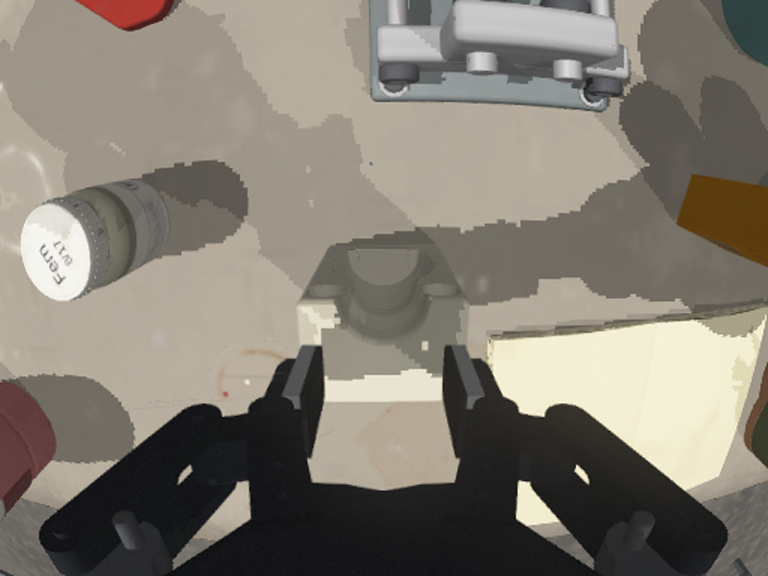

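The picture shows the fingers shut to 0.5 with no contact, in front of the block's top rear edge (y≈402; front edge y≈300, x 298–469). So the block isn't between the pads, and I'll check the geometry.

```bash
python3 - <<'E'
from h import *
import pickle
m=cams.camera_model("wrist");m1=pickle.load(open("m1.pkl","rb"));s=arm.sense()
print(m["camera_matrix"][0],m["position"],R.from_quat(m["attitude"]).as_matrix().round(3).tolist(),m1["position"])
mt=cams.camera_model("top")
T=s["tcp_pos"]
print("tcp px",proj("wrist",T+[0,0,.1],m)*1.5,"grasp",proj("wrist",T+[0,0,19],m)*1.5,"tcp before",proj("wrist",[489.8,-237.6,222],m1)*1.5)
from scipy.optimize import least_squares
O=[[(343,295),(298,303),(690,285)],[(427,295),(469,300),(689,192)],[(427,348),(469,402),(752,193)],[(344,347),(298,402),(752,286)]]
for o in O:
  f=lambda P:np.r_[proj("wrist",P,m1)*1.5-o[0],proj("wrist",P,m)*1.5-o[1],(proj("top",P,mt)-(200+o[2][0]/4.8,155+o[2][1]/4.8))]
  r=least_squares(f,[490,-285,90]);print(r.x.round(1),r.fun.round(1))
E
```

```text
[297.31863964   0.         255.15117922] [ 492.32949844 -212.21172016  243.72568685] [[1.0, -0.021, -0.006], [-0.022, -0.956, -0.294], [-0.0, 0.294, -0.956]] [ 492.25197866 -162.39340058  398.71831387]
tcp px [380.82061755 329.53689232] grasp [380.62777327 348.46565332] tcp before [380.71475436 329.44551785]
[ 460.6 -265.2   93.7] [-0.9  0.7  0.3 -0.3 -0.3 -1.6]
[ 522.  -265.2   95. ] [ 0.1 -0.4 -0.1  0.3 -0.7 -1. ]
[ 523. -305.  100.] [ 1.2 -0.4 -0.8  0.4 -1.3 -1.8]
[ 459.2 -301.1  103.8] [-2.5 -0.4  1.1  0.3 -1.4 -1.6]
```

```bash
python3 - <<'E'
from h import *
m=cams.camera_model("wrist")
for z in(68,75,86,95):
  for y in (-276,-298): print(z,y,[ (proj("wrist",[490+d,y,z],m)*1.5).round().tolist() for d in(-31,-21,21,31)])
E
```

```text
68 -276 [[307.0, 306.0], [331.0, 306.0], [430.0, 304.0], [454.0, 303.0]]
68 -298 [[311.0, 353.0], [334.0, 353.0], [430.0, 351.0], [452.0, 350.0]]
75 -276 [[305.0, 312.0], [329.0, 312.0], [432.0, 310.0], [456.0, 309.0]]
75 -298 [[309.0, 360.0], [332.0, 360.0], [431.0, 358.0], [455.0, 357.0]]
86 -276 [[300.0, 322.0], [326.0, 322.0], [435.0, 320.0], [461.0, 319.0]]
86 -298 [[305.0, 372.0], [329.0, 372.0], [434.0, 371.0], [458.0, 370.0]]
95 -276 [[296.0, 332.0], [323.0, 331.0], [438.0, 329.0], [465.0, 328.0]]
95 -298 [[301.0, 383.0], [327.0, 384.0], [436.0, 382.0], [462.0, 381.0]]
```

View pics/t2.png

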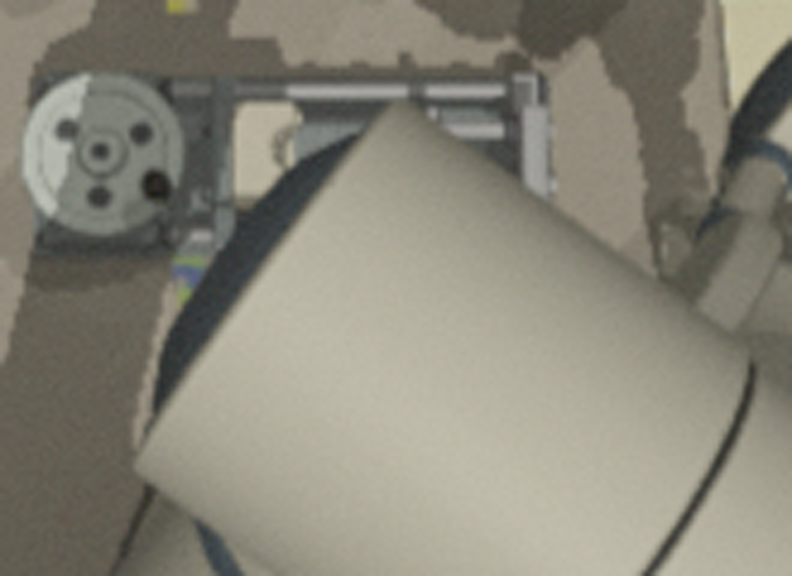

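The top view is blocked by the arm. In the wrist view, the pad-gap scale puts the fingertips at about z=105, above the block. Going down to TCP z≈40 is safe whether or not that holds, so I'll open, descend and close.

```bash

python3 -m creep '[{"offset":[0,0,0],"roll":0,"grip":1},{"offset":[0,0,0],"roll":0,"grip":1},{"offset":[0,0,0],"roll":0,"grip":1},{"offset":[0,0,0],"roll":0,"grip":1},{"offset":[0,0.02,0.1],"roll":0,"grip":1},{"offset":[0,0.02,0.2],"roll":0,"grip":1},{"offset":[0,0.02,0.3],"roll":0,"grip":1},{"offset":[0,0.02,0.4],"roll":0,"grip":1},{"offset":[0,0.02,0.5],"roll":0,"grip":1},{"offset":[0,0.02,0.55],"roll":0,"grip":1}]' 40
python3 -m creep '[{"offset":[0,0,0],"roll":0,"grip":0.6},{"offset":[0,0,0],"roll":0,"grip":0.5},{"offset":[0,0,0],"roll":0,"grip":0.5},{"offset":[0,0,0],"roll":0,"grip":0.5},{"offset":[0,0,0],"roll":0,"grip":0.5},{"offset":[0,0,0],"roll":0,"grip":0.5},{"offset":[0,0,0],"roll":0,"grip":0.5},{"offset":[0,0,0],"roll":0,"grip":0.5},{"offset":[0,0,0],"roll":0,"grip":0.5},{"offset":[0,0,0],"roll":0,"grip":0.5}]' 40
python3 - <<'E'
from h import *
off(490,-286,66,-1.3)
i=cams.capture("wrist");cv2.imwrite("pics/w3.png",cv2.resize(i[:,:,::-1],(768,576),interpolation=cv2.INTER_CUBIC))
E
```

```text
t: 6.5
tcp_pos: [490.7, -287.5, 39.1]
tcp_rot: [0.715, 0.7, -0.0, -0.0]
ft_force: [0.3, -0.6, -0.5]
width: 1.0
gripper_force: 0.0
t: 7.75
tcp_pos: [490.8, -287.6, 39.7]
tcp_rot: [0.715, 0.7, -0.0, 0.0]
ft_force: [-2.8, 0.0, 6.0]
width: 0.717
gripper_force: 44.0
tcp [ 490.8 -287.6   39.7] yaw -1.23 t 7.75 F [-2.8  0.   6. ] | off [ 0.031 -0.016 -0.526] roll 0.01
```

Gripped: opening 0.717 (61 mm), pad force 44 N. Now I'll lift and carry it over the channel.

```bash

python3 -m creep '[{"offset":[0,0,-0.2],"roll":0,"grip":0.4},{"offset":[0,0,-0.5],"roll":0,"grip":0.4},{"offset":[0,0,-0.8],"roll":0,"grip":0.4},{"offset":[0,0,-1.2],"roll":0,"grip":0.4},{"offset":[0,0,-1.6],"roll":0,"grip":0.4},{"offset":[0,0,-2.0],"roll":0,"grip":0.4},{"offset":[0,0,-2.4],"roll":0,"grip":0.4},{"offset":[0,0,-2.6],"roll":0,"grip":0.4},{"offset":[0,0,-2.7],"roll":0,"grip":0.4},{"offset":[0,0,-2.7],"roll":0,"grip":0.4}]' 60
python3 -m creep '[{"offset":[0.3,0.1,0],"roll":0,"grip":0.4},{"offset":[0.8,0.2,0],"roll":0,"grip":0.4},{"offset":[1.4,0.35,0],"roll":0,"grip":0.4},{"offset":[2.1,0.5,0],"roll":0,"grip":0.4},{"offset":[2.8,0.65,0],"roll":0,"grip":0.4},{"offset":[3.5,0.8,0],"roll":0,"grip":0.4},{"offset":[4.2,0.95,0],"roll":-0.1,"grip":0.4},{"offset":[4.7,1.08,0],"roll":-0.2,"grip":0.4},{"offset":[5.0,1.13,0],"roll":-0.2,"grip":0.4},{"offset":[5.0,1.13,0],"roll":-0.2,"grip":0.4}]' 60
python3 - <<'E'
from h import *
import pickle
off(553,-37,175,0)
m=cams.camera_model("wrist");pickle.dump(m,open("m4.pkl","wb"))
i=cams.capture("wrist");cv2.imwrite("pics/w4.png",cv2.resize(i[:,:,::-1],(768,576),interpolation=cv2.INTER_CUBIC))
E
```

```text
t: 9.05
tcp_pos: [490.8, -287.5, 174.4]
tcp_rot: [0.715, 0.699, -0.0, -0.0]
ft_force: [0.6, 0.0, -3.8]
width: 0.709
gripper_force: 68.5
t: 10.3
tcp_pos: [552.5, -37.8, 174.1]
tcp_rot: [0.707, 0.707, -0.0, -0.0]
ft_force: [-0.1, -0.4, -4.3]
width: 0.711
gripper_force: 68.4
tcp [552.5 -37.8 174.1] yaw 0.04 t 10.3 F [-0.1 -0.4 -4.3] | off [ 0.017  0.01  -0.017] roll 0.01
```

View pics/w4.png

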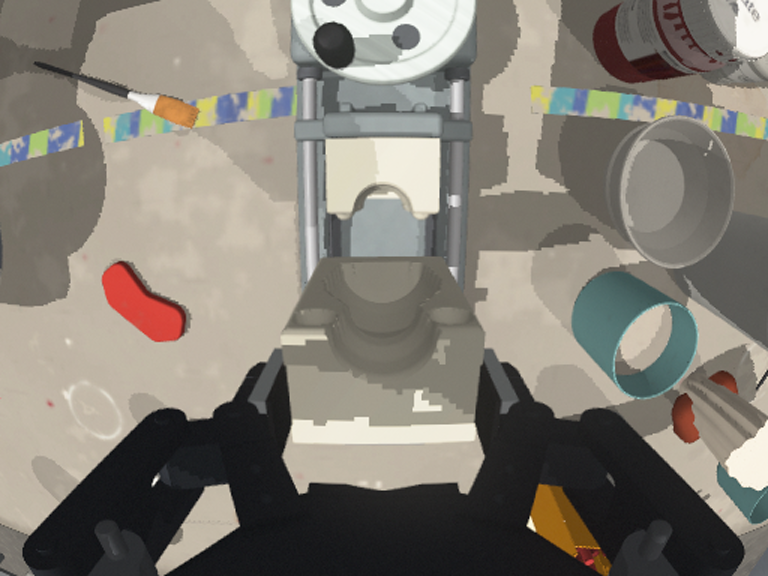

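The view shows the block held squarely, hollow face towards half_a. Half_a's top corners are at (326,139), (440,139), (438,213) and (325,213), and the handle top is at (335,46).

```bash
python3 - <<'E'
from h import *
import pickle
m=pickle.load(open("m4.pkl","rb"))
for n,x,y,z in [("a",326,139,107),("a",440,139,107),("a",438,213,107),("a",326,213,107),("hand",335,46,131),("hub",385,4,86),("jaw",296,130,100),("jaw",471,128,100),("bfront",283,333,0),("bfront",484,329,0),("bedfloor",349,255,12),("bedfloor",425,255,12),("rodL",311,262,32),("rodR",457,265,32)]:
  print(n,z,plane("wrist",(x/1.5-.17,y/1.5-.17),z or 225,m).round(1))
for z in (220,225,230,235): print(z,[(proj("wrist",[552.5+d,-37.8+2+21,z],m)*1.5).round() for d in(-31,31)], [(proj("wrist",[552.5+d,-37.8+2-21,z],m)*1.5).round() for d in(-31,31)])
E
```

```text
a 107 [522.4  43.9]
a 107 [584.   43.9]
a 107 [583.7   3. ]
a 107 [521.7   3. ]
hand 131 [530.   90.2]
hub 86 [554.4 127.4]
jaw 100 [504.6  49.8]
jaw 100 [602.4  51. ]
bfront 0 [522.1 -17.6]
bfront 0 [584.8 -16.2]
bedfloor 12 [526.6 -43.8]
bedfloor 12 [586.1 -43.7]
rodL 32 [499.6 -44.2]
rodR 32 [608.4 -46.5]
220 [array([284., 319.]), array([477., 319.])] [array([294., 426.]), array([467., 427.])]
225 [array([280., 324.]), array([480., 325.])] [array([292., 434.]), array([469., 435.])]
230 [array([277., 331.]), array([483., 331.])] [array([289., 443.]), array([471., 443.])]
235 [array([273., 338.]), array([487., 338.])] [array([287., 452.]), array([474., 452.])]
```

```bash

python3 -m creep '[{"offset":[0.14,0.01,0.2],"roll":0,"grip":0.4},{"offset":[0.14,0.01,0.5],"roll":0,"grip":0.4},{"offset":[0.14,0.01,0.9],"roll":0,"grip":0.4},{"offset":[0.14,0.01,1.2],"roll":0,"grip":0.4},{"offset":[0.14,0.01,1.5],"roll":0,"grip":0.4},{"offset":[0.14,0.01,1.7],"roll":0,"grip":0.4},{"offset":[0.14,0.01,1.8],"roll":0,"grip":0.4},{"offset":[0.14,0.01,1.9],"roll":0,"grip":0.4},{"offset":[0.14,0.01,1.95],"roll":0,"grip":0.4},{"offset":[0.14,0.01,2.0],"roll":0,"grip":0.4}]' 60
python3 -m creep '[{"offset":[0,0,0.03],"roll":0,"grip":0.4},{"offset":[0,0,0.06],"roll":0,"grip":0.4},{"offset":[0,0,0.10],"roll":0,"grip":0.4},{"offset":[0,0,0.14],"roll":0,"grip":0.4},{"offset":[0,0,0.18],"roll":0,"grip":0.4},{"offset":[0,0,0.22],"roll":0,"grip":0.4},{"offset":[0,0,0.26],"roll":0,"grip":0.4},{"offset":[0,0,0.30],"roll":0,"grip":0.4},{"offset":[0,0,0.34],"roll":0,"grip":0.4},{"offset":[0,0,0.36],"roll":0,"grip":0.4}]' 60
python3 -c "
from h import *
off(553,-30,51.6)
i=cams.capture('wrist');cv2.imwrite('pics/w5.png',cv2.resize(i[:,:,::-1],(768,576),interpolation=cv2.INTER_CUBIC))"
```

```text
t: 11.6
tcp_pos: [553.4, -31.9, 74.6]
tcp_rot: [0.707, 0.707, 0.0, 0.0]
ft_force: [0.4, -0.3, -3.9]
width: 0.708
gripper_force: 68.4
t: 12.85
tcp_pos: [553.1, -31.8, 56.3]
tcp_rot: [0.707, 0.707, -0.0, -0.0]
ft_force: [0.5, 0.2, -5.1]
width: 0.711
gripper_force: 68.4
tcp [553.1 -31.8  56.3] yaw -0.03 t 12.85 F [ 0.5  0.2 -5.1] | off [ 0.037 -0.003  0.095] roll 0
```

```bash

python3 -m creep '[{"offset":[0,0,0.02],"roll":0,"grip":0.4},{"offset":[0,0,0.04],"roll":0,"grip":0.4},{"offset":[0,0,0.06],"roll":0,"grip":0.4},{"offset":[0,0,0.07],"roll":0,"grip":0.4},{"offset":[0,0,0.08],"roll":0,"grip":0.4},{"offset":[0,0,0.09],"roll":0,"grip":0.4},{"offset":[0,0,0.09],"roll":0,"grip":0.4},{"offset":[0,0,0.09],"roll":0,"grip":0.4},{"offset":[0,0,0.09],"roll":0,"grip":0.4},{"offset":[0,0,0.09],"roll":0,"grip":0.4}]' 60
```

```text
t: 14.15
tcp_pos: [553.2, -31.8, 52.0]
tcp_rot: [0.707, 0.707, 0.0, 0.0]
ft_force: [0.3, 0.3, -4.5]
width: 0.704
gripper_force: 68.5
```

```bash

python3 -m creep '[{"offset":[0,0,0.01],"roll":0,"grip":0.4},{"offset":[0,0,0.02],"roll":0,"grip":0.4},{"offset":[0,0,0.03],"roll":0,"grip":0.4},{"offset":[0,0,0.04],"roll":0,"grip":0.4},{"offset":[0,0,0.05],"roll":0,"grip":0.4},{"offset":[0,0,0.05],"roll":0,"grip":0.4},{"offset":[0,0,0.05],"roll":0,"grip":0.4},{"offset":[0,0,0.05],"roll":0,"grip":0.4},{"offset":[0,0,0.05],"roll":0,"grip":0.4},{"offset":[0,0,0.05],"roll":0,"grip":0.4}]' 60
```

```text
t: 15.4
tcp_pos: [553.2, -32.0, 51.7]
tcp_rot: [0.707, 0.707, 0.0, 0.001]
ft_force: [-13.9, -1.4, 43.7]
width: 0.702
gripper_force: 74.2
```

On the bed. I'll back off slightly, release and retreat upwards.

```bash

python3 -m creep '[{"offset":[0,0,-0.02],"roll":0,"grip":0.4},{"offset":[0,0,-0.035],"roll":0,"grip":0.4},{"offset":[0,0,-0.035],"roll":0,"grip":0.8},{"offset":[0,0,-0.035],"roll":0,"grip":0.9},{"offset":[0,0,-0.035],"roll":0,"grip":0.95},{"offset":[0,0,-0.035],"roll":0,"grip":0.95},{"offset":[0,0,-0.035],"roll":0,"grip":0.95},{"offset":[0,0,-0.035],"roll":0,"grip":0.95},{"offset":[0,0,-0.035],"roll":0,"grip":0.95},{"offset":[0,0,-0.035],"roll":0,"grip":0.95}]' 60
python3 -m creep '[{"offset":[0,0,-0.2],"roll":0,"grip":0.95},{"offset":[0,0,-0.5],"roll":0,"grip":0.95},{"offset":[0,0,-1],"roll":0,"grip":0.95},{"offset":[0,0,-1.5],"roll":0,"grip":0.95},{"offset":[0,0,-2],"roll":0,"grip":0.95},{"offset":[0,0,-2.5],"roll":0,"grip":0.95},{"offset":[0.5,0,-2.7],"roll":0,"grip":0.9},{"offset":[1,0,-2.7],"roll":0,"grip":0.9},{"offset":[1.5,0,-2.7],"roll":0,"grip":0.9},{"offset":[1.5,0,-2.7],"roll":0,"grip":0.9}]' 60
python3 - <<'E'
from h import *
import pickle
off(530,90.2,130,0)
m=cams.camera_model("wrist");pickle.dump(m,open("m6.pkl","wb"))
i=cams.capture("wrist");cv2.imwrite("pics/w6.png",cv2.resize(i[:,:,::-1],(768,576),interpolation=cv2.INTER_CUBIC))
E
```

```text
t: 16.65
tcp_pos: [553.2, -31.8, 51.2]
tcp_rot: [0.707, 0.707, -0.0, 0.0]
ft_force: [0.4, 0.4, 0.3]
width: 0.949
gripper_force: 0.0
t: 17.9
tcp_pos: [553.2, 44.4, 187.4]
tcp_rot: [0.707, 0.708, 0.0, 0.0]
ft_force: [0.4, -0.2, 0.6]
width: 0.904
gripper_force: 0.0
tcp [553.2  44.4 187.4] yaw 0.08 t 17.9 F [ 0.4 -0.2  0.6] | off [ 0.916 -0.465  1.147] roll 0.01
```

View pics/w6.png

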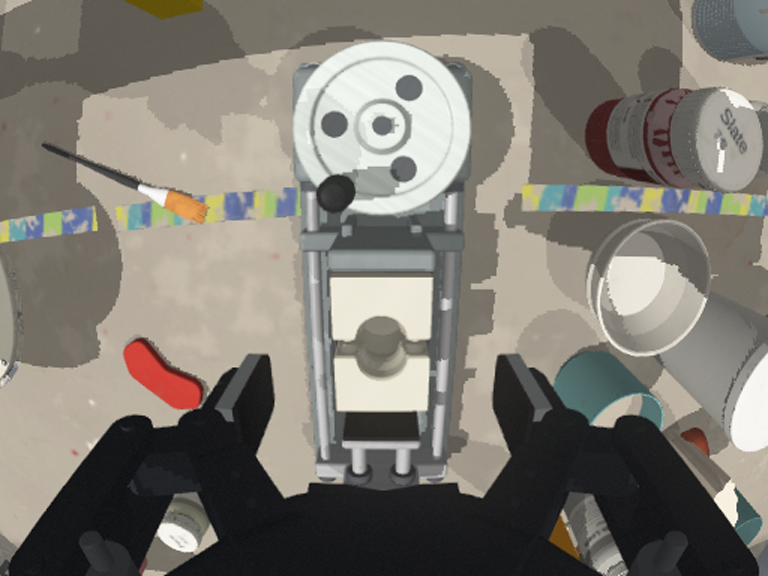

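The view shows half_b seated in the channel between half_a and the shoe. The wheel's disc edges are x 294–471 and y 41–215, the hub is at (382,125), and the handle cap is near (336,191).

```bash
python3 - <<'E'
from h import *
import pickle
m=pickle.load(open("m6.pkl","rb"))
P=lambda x,y,z:plane("wrist",(x/1.5-.17,y/1.5-.17),z,m)
for a in [(294,128),(471,128),(382,41),(382,215)]: print(P(*a,84).round(1))
print("hub",P(382,125,88).round(1),"hand",P(336,190,131).round(1))
im=cv2.cvtColor(cv2.imread("pics/w6.png"),cv2.COLOR_BGR2GRAY)[165:220,300:370]
ys,xs=np.nonzero(im<45);print(xs.min()+300,xs.max()+300,ys.min()+165,ys.max()+165,len(xs))
print(im[::3,::3])
E
```

```text
[498.5 134.8]
[609.  134.9]
[553.4 189.6]
[553.5  78.6]
hub [553.5 135.3] hand [529.5  99. ]
317 354 176 211 136
[[162 208 229 229 226 221 222 185 144 204 223 224 227 226 221 220 217 215
  217 230 239 241 238 240]
 [162 181 225 228 228 226 222 217 164 155 214 221 223 225 226 224 220 218
  209 228 232 232 240 162]
 [162 165 209 226 226 226 227 224 206 153 171 217 220 224 221 217 214 213
  130 145 155 157 158 161]
 [161 164 171 215 226 225 224 226 225 203 141 159 127 133 135 124 133 135
  135 128 159 156 157 158]
 [148 150 149 179 225 224 225 224 227 123  50  44  46  46  44  51  78 134
  134 152 163 160 159 157]
 [129 131 130 125 199 225 224 226 116  48  48  47  47  48  46  45  45  83
  131 166 167 165 160 158]
 [115  94 103 109 130 202 224  91  47  49  49  51  48  46  46  46  46  46
  119 157 163 165 165 162]
 [121  97 104 105 100 129 133  48  50  56  58  59  58  52  44  47  46  46
   90 160 159 163 163 164]
 [128  97 105 101  97  89  52  51  61  60  57  56  57  56  50  45  47  46
   59 160 158 159 160 162]
 [146 134 145 188 178 139  47  57  65  61  55  57  56  55  53  46  45  45
   4
[... 232 characters left out ...]
39 152 199 176 140  52  54  67  62  57  55  52  51  50  44  42  57
  232 234 234 236 236 233]
 [145 139 147 199 178 141  81  46  54  59  55  54  54  54  48  45  72 222
  237 238 238 238 239 240]
 [136 139 149 199 179 141 100  88  47  48  50  52  51  47  44  53 185 226
  236 237 238 237 238 238]
 [173 138 148 199 178 142  98 140  91  54  45  43  44  41  57 135 142 153
  166 202 217 231 236 237]
 [174 138 145 198 180 142  93 137 140 101  79  70  75  85 129 141 143 135
  117 118 126 139 151 183]
 [145 140 151 194 182 144  94 138 140 103  87  87  86  84 141 142  82  75
   72  87  87  87  89  90]
 [154 140 153 192 181 145  95 140 141 101  86  87  88  85 140 117  72  73
   70  80  88  88  88  88]]
```

```bash
python3 - <<'E'
from h import *
import pickle
m=pickle.load(open("m6.pkl","rb"))
P=lambda x,y,z:plane("wrist",(x/1.5-.17,y/1.5-.17),z,m)
h=P(332,197.5,131);w=np.array([553.6,134.5]);d=h-w
print("hand",h,np.hypot(*d),np.degrees(np.arctan2(*d[::-1])))
g=w+d/np.hypot(*d)*47;print(g);off(*g,80,0)
E
```

```text
hand [527.32343844  95.01115751] 47.43233463279759 -123.64048380387273
[527.56294315  95.37108907]
tcp [553.3  43.6 187.2] yaw 0.05 t 17.95 F [-0.2 -0.1 -0.6] | off [ 1.037 -0.516  2.143] roll 0.01
```

```bash
python3 - <<'E'
from h import *
import pickle
from scipy.optimize import brentq
m=pickle.load(open("m6.pkl","rb"));T=187.4
P=lambda x,y,z:plane("wrist",(x/1.5-.17,y/1.5-.17),z,m)
for g,l,r,row in [(85,260,508,360),(76.8,274,495,356),(60.5,287,482,351),(42.5,322,445,346)]:
  f=lambda z:P(r,row,z)[0]-P(l,row,z)[0]-g
  z=brentq(f,100,300);print(g,"tip above tcp",z-T,"y rel tcp",P(l,row,z)[1]-44.4)
E
```

```text
85 tip above tcp 43.619368183132536 y rel tcp 6.832659044806071
76.8 tip above tcp 40.412930342668716 y rel tcp 6.922249809521794
60.5 tip above tcp 53.80596702740408 y rel tcp 15.506276292558589
42.5 tip above tcp 37.736148742021925 y rel tcp 9.85911283289645
```

Measured from three views, the real fingertips stand about 38–43 mm above the stated TCP. For the handle I'll use TCP z≈68.

```bash

python3 -m creep '[{"offset":[0.5,-0.25,0],"roll":0,"grip":0.7},{"offset":[1.04,-0.52,0],"roll":0,"grip":0.7},{"offset":[1.04,-0.52,0.5],"roll":0,"grip":0.7},{"offset":[1.04,-0.52,1.0],"roll":0,"grip":0.7},{"offset":[1.04,-0.52,1.4],"roll":0,"grip":0.7},{"offset":[1.04,-0.52,1.7],"roll":0,"grip":0.7},{"offset":[1.04,-0.52,2.0],"roll":0,"grip":0.7},{"offset":[1.04,-0.52,2.2],"roll":0,"grip":0.7},{"offset":[1.04,-0.52,2.3],"roll":0,"grip":0.7},{"offset":[1.04,-0.52,2.38],"roll":0,"grip":0.7}]' 30
python3 -m creep '[{"offset":[0,0,0],"roll":0,"grip":0.5},{"offset":[0,0,0],"roll":0,"grip":0.4},{"offset":[0,0,0],"roll":0,"grip":0.3},{"offset":[0,0,0],"roll":0,"grip":0.15},{"offset":[0,0,0],"roll":0,"grip":0.1},{"offset":[0,0,0],"roll":0,"grip":0.1},{"offset":[0,0,0],"roll":0,"grip":0.1},{"offset":[0,0,0],"roll":0,"grip":0.1},{"offset":[0,0,0],"roll":0,"grip":0.1},{"offset":[0,0,0],"roll":0,"grip":0.1}]' 30
python3 -c "
from h import *
off(527.5,95.2,68,0)
i=cams.capture('wrist');cv2.imwrite('pics/w7.png',cv2.resize(i[:,:,::-1],(768,576),interpolation=cv2.INTER_CUBIC))"
```

```text
t: 19.2
tcp_pos: [527.4, 95.2, 67.2]
tcp_rot: [0.707, 0.707, 0.0, 0.0]
ft_force: [0.9, 0.5, -0.2]
width: 0.702
gripper_force: 0.0
t: 20.45
tcp_pos: [526.9, 95.1, 67.6]
tcp_rot: [0.707, 0.707, -0.0, -0.0]
ft_force: [-3.7, -1.7, 8.1]
width: 0.226
gripper_force: 30.7
tcp [526.9  95.1  67.6] yaw -0.02 t 20.45 F [-3.7 -1.7  8.1] | off [ 0.003  0.012 -0.008] roll -0.0
```

View pics/w7.png

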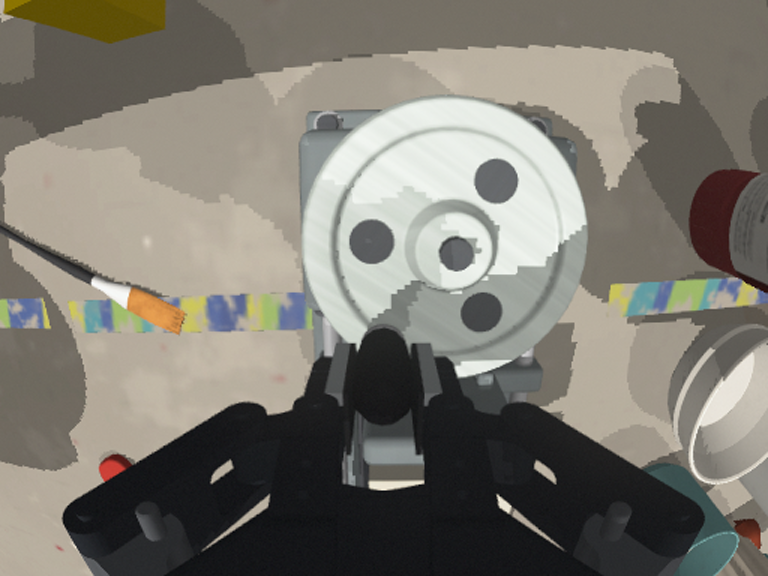

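The handle is gripped (opening 0.226). Next I'll work out the arc: clockwise, 6° per row, starting from −123.6°.

```bash
cat > arc.py <<'E'
import numpy as np,sys
a0,st=map(float,sys.argv[1:3]);r=.94
a=np.radians(a0-st*np.arange(1,11));b=np.radians(a0)
print("to",a0-10*st," ".join(f"[{x:.2f},{y:.2f},0]" for x,y in zip(r*(np.sin(a)-np.sin(b)),r*(np.cos(a)-np.cos(b)))))
E
python3 arc.py -123.6 3; for k in -153.6 -213.6 -273.6 -333.6; do python3 arc.py $k 6;done
```

```text
to -153.6 [0.03,-0.04,0] [0.06,-0.08,0] [0.09,-0.12,0] [0.13,-0.15,0] [0.16,-0.18,0] [0.20,-0.22,0] [0.24,-0.25,0] [0.28,-0.27,0] [0.32,-0.30,0] [0.36,-0.32,0]
to -213.6 [0.09,-0.04,0] [0.18,-0.07,0] [0.28,-0.09,0] [0.38,-0.10,0] [0.48,-0.10,0] [0.57,-0.08,0] [0.67,-0.06,0] [0.76,-0.03,0] [0.85,0.01,0] [0.94,0.06,0]
to -273.6 [0.08,0.06,0] [0.15,0.13,0] [0.22,0.20,0] [0.27,0.28,0] [0.32,0.36,0] [0.36,0.46,0] [0.39,0.55,0] [0.41,0.65,0] [0.42,0.74,0] [0.42,0.84,0]
to -333.6 [-0.01,0.10,0] [-0.03,0.19,0] [-0.06,0.29,0] [-0.11,0.38,0] [-0.16,0.46,0] [-0.21,0.54,0] [-0.28,0.61,0] [-0.35,0.68,0] [-0.43,0.73,0] [-0.52,0.78,0]
to -393.6 [-0.09,0.04,0] [-0.18,0.07,0] [-0.28,0.09,0] [-0.38,0.10,0] [-0.48,0.10,0] [-0.57,0.08,0] [-0.67,0.06,0] [-0.76,0.03,0] [-0.85,-0.01,0] [-0.94,-0.06,0]
```

```bash

python3 -m creep '[{"offset":[0.03,-0.04,0],"roll":0,"grip":0.1},{"offset":[0.06,-0.08,0],"roll":0,"grip":0.1},{"offset":[0.09,-0.12,0],"roll":0,"grip":0.1},{"offset":[0.13,-0.15,0],"roll":0,"grip":0.1},{"offset":[0.16,-0.18,0],"roll":0,"grip":0.1},{"offset":[0.20,-0.22,0],"roll":0,"grip":0.1},{"offset":[0.24,-0.25,0],"roll":0,"grip":0.1},{"offset":[0.28,-0.27,0],"roll":0,"grip":0.1},{"offset":[0.32,-0.30,0],"roll":0,"grip":0.1},{"offset":[0.36,-0.32,0],"roll":0,"grip":0.1}]' 40
cat > f.py <<'E'
from h import *
s=arm.sense();d=s["tcp_pos"][:2]-[553.6,134.5];u=d/np.hypot(*d);t=np.array([u[1],-u[0]]);F=s["ft_force"][:2]
print("r",np.hypot(*d).round(2),"ang",np.degrees(np.arctan2(*d[::-1])).round(1),"Ftan(resist)",-(F@t).round(1),"Frad",(F@u).round(1),"w",s["width"].round(3),"t",s["t"])
E
python3 f.py
```

```text
t: 21.75
tcp_pos: [511.4, 112.1, 67.7]
tcp_rot: [0.707, 0.707, -0.0, 0.001]
ft_force: [-2.1, -13.3, 8.0]
width: 0.22
gripper_force: 40.9Traceback (most recent call last):
  File "f.py", line 3, in <module>
    print("r",np.hypot(*d).round(2),"ang",np.degrees(np.arctan2(*d[::-1])).round(1),"Ftan(resist)",-(F@t).round(1),"Frad",(F@u).round(1),"w",s["width"].round(3),"t",s["t"])
                                                                                                                                             ^^^^^^^^^^^^^^^^
AttributeError: 'float' object has no attribute 'round'
```

```bash
sed -i 's/s\["width"\].round(3)/round(s["width"],3)/' f.py
python3 f.py
python3 -m creep '[{"offset":[0.09,-0.04,0],"roll":0,"grip":0.1},{"offset":[0.18,-0.07,0],"roll":0,"grip":0.1},{"offset":[0.28,-0.09,0],"roll":0,"grip":0.1},{"offset":[0.38,-0.10,0],"roll":0,"grip":0.1},{"offset":[0.48,-0.10,0],"roll":0,"grip":0.1},{"offset":[0.57,-0.08,0],"roll":0,"grip":0.1},{"offset":[0.67,-0.06,0],"roll":0,"grip":0.1},{"offset":[0.76,-0.03,0],"roll":0,"grip":0.1},{"offset":[0.85,0.01,0],"roll":0,"grip":0.1},{"offset":[0.94,0.06,0],"roll":0,"grip":0.1}]' 40
python3 f.py
```

```text
r 47.8 ang -152.0 Ftan(resist) 10.7 Frad 8.1 w 0.22 t 21.75
t: 23.0
tcp_pos: [512.8, 159.6, 67.5]
tcp_rot: [0.707, 0.707, -0.001, -0.0]
ft_force: [-8.8, -7.4, 14.2]
width: 0.224
gripper_force: 41.6
r 47.85 ang 148.4 Ftan(resist) 10.9 Frad 3.6 w 0.224 t 23.0
```

```bash

python3 -m creep '[{"offset":[0.08,0.06,0],"roll":0,"grip":0.1},{"offset":[0.15,0.13,0],"roll":0,"grip":0.1},{"offset":[0.22,0.20,0],"roll":0,"grip":0.1},{"offset":[0.27,0.28,0],"roll":0,"grip":0.1},{"offset":[0.32,0.36,0],"roll":0,"grip":0.1},{"offset":[0.36,0.46,0],"roll":0,"grip":0.1},{"offset":[0.39,0.55,0],"roll":0,"grip":0.1},{"offset":[0.41,0.65,0],"roll":0,"grip":0.1},{"offset":[0.42,0.74,0],"roll":0,"grip":0.1},{"offset":[0.42,0.84,0],"roll":0,"grip":0.1}]' 40
python3 f.py
python3 -m creep '[{"offset":[-0.01,0.10,0],"roll":0,"grip":0.1},{"offset":[-0.03,0.19,0],"roll":0,"grip":0.1},{"offset":[-0.06,0.29,0],"roll":0,"grip":0.1},{"offset":[-0.11,0.38,0],"roll":0,"grip":0.1},{"offset":[-0.16,0.46,0],"roll":0,"grip":0.1},{"offset":[-0.21,0.54,0],"roll":0,"grip":0.1},{"offset":[-0.28,0.61,0],"roll":0,"grip":0.1},{"offset":[-0.35,0.68,0],"roll":0,"grip":0.1},{"offset":[-0.43,0.73,0],"roll":0,"grip":0.1},{"offset":[-0.52,0.78,0],"roll":0,"grip":0.1}]' 40
python3 f.py; python3 arc.py -333.6 3;  python3 arc.py -363.6 3;python3 arc.py -393.6 2;python3 arc.py -413.6 2
```

```text
t: 24.25
tcp_pos: [554.8, 181.4, 67.6]
tcp_rot: [0.707, 0.707, -0.001, -0.001]
ft_force: [-10.7, 0.7, 14.1]
width: 0.229
gripper_force: 41.5
r 46.87 ang 88.5 Ftan(resist) 10.7 Frad 0.4 w 0.229 t 24.25
t: 25.5
tcp_pos: [594.4, 156.0, 67.6]
tcp_rot: [0.707, 0.707, -0.0, -0.001]
ft_force: [-7.6, 8.0, 10.0]
width: 0.222
gripper_force: 41.1
r 46.08 ang 27.8 Ftan(resist) 10.6 Frad -3.0 w 0.222 t 25.5
to -363.6 [-0.04,0.02,0] [-0.09,0.04,0] [-0.14,0.06,0] [-0.18,0.07,0] [-0.23,0.08,0] [-0.28,0.09,0] [-0.33,0.09,0] [-0.38,0.10,0] [-0.43,0.10,0] [-0.48,0.10,0]
to -393.6 [-0.05,-0.00,0] [-0.10,-0.01,0] [-0.15,-0.02,0] [-0.19,-0.03,0] [-0.24,-0.05,0] [-0.29,-0.06,0] [-0.33,-0.08,0] [-0.38,-0.11,0] [-0.42,-0.13,0] [-0.46,-0.16,0]
to -413.6 [-0.03,-0.02,0] [-0.05,-0.04,0] [-0.08,-0.06,0] [-0.10,-0.08,0] [-0.13,-0.10,0] [-0.15,-0.13,0] [-0.17,-0.15,0] [-0.20,-0.17,0] [-0.22,-0.20,0] [-0.24,-0.23,0]
to -433.6 [-0.02,-0.03,0] [-0.04,-0.05,0] [-0.05,-0.08,0] [-0.07,-0.11,0] [-0.09,-0.14,0] [-0.10,-0.17,0] [-0.11,-0.20,0] [-0.12,-0.23,0] [-0.14,-0.26,0] [-0.15,-0.29,0]
```

Free running reads a steady ~10.7 N. Continuing in smaller steps.

```bash

python3 -m creep '[{"offset":[-0.04,0.02,0],"roll":0,"grip":0.1},{"offset":[-0.09,0.04,0],"roll":0,"grip":0.1},{"offset":[-0.14,0.06,0],"roll":0,"grip":0.1},{"offset":[-0.18,0.07,0],"roll":0,"grip":0.1},{"offset":[-0.23,0.08,0],"roll":0,"grip":0.1},{"offset":[-0.28,0.09,0],"roll":0,"grip":0.1},{"offset":[-0.33,0.09,0],"roll":0,"grip":0.1},{"offset":[-0.38,0.10,0],"roll":0,"grip":0.1},{"offset":[-0.43,0.10,0],"roll":0,"grip":0.1},{"offset":[-0.48,0.10,0],"roll":0,"grip":0.1}]' 40
python3 f.py
python3 -m creep '[{"offset":[-0.05,0,0],"roll":0,"grip":0.1},{"offset":[-0.10,-0.01,0],"roll":0,"grip":0.1},{"offset":[-0.15,-0.02,0],"roll":0,"grip":0.1},{"offset":[-0.19,-0.03,0],"roll":0,"grip":0.1},{"offset":[-0.24,-0.05,0],"roll":0,"grip":0.1},{"offset":[-0.29,-0.06,0],"roll":0,"grip":0.1},{"offset":[-0.33,-0.08,0],"roll":0,"grip":0.1},{"offset":[-0.38,-0.11,0],"roll":0,"grip":0.1},{"offset":[-0.42,-0.13,0],"roll":0,"grip":0.1},{"offset":[-0.46,-0.16,0],"roll":0,"grip":0.1}]' 40
python3 f.py
```

```text
t: 26.75
tcp_pos: [599.6, 132.4, 67.6]
tcp_rot: [0.707, 0.707, 0.0, -0.001]
ft_force: [-6.4, 10.8, 8.1]
width: 0.223
gripper_force: 41.0
r 46.05 ang -2.6 Ftan(resist) 10.5 Frad -6.9 w 0.223 t 26.75
t: 28.0
tcp_pos: [592.6, 109.6, 67.7]
tcp_rot: [0.707, 0.707, 0.001, -0.0]
ft_force: [1.0, 12.8, 3.3]
width: 0.223
gripper_force: 40.4
r 46.3 ang -32.6 Ftan(resist) 11.3 Frad -6.1 w 0.223 t 28.0
```

```bash

python3 -m creep '[{"offset":[-0.03,-0.02,0],"roll":0,"grip":0.1},{"offset":[-0.05,-0.04,0],"roll":0,"grip":0.1},{"offset":[-0.08,-0.06,0],"roll":0,"grip":0.1},{"offset":[-0.10,-0.08,0],"roll":0,"grip":0.1},{"offset":[-0.13,-0.10,0],"roll":0,"grip":0.1},{"offset":[-0.15,-0.13,0],"roll":0,"grip":0.1},{"offset":[-0.17,-0.15,0],"roll":0,"grip":0.1},{"offset":[-0.20,-0.17,0],"roll":0,"grip":0.1},{"offset":[-0.22,-0.20,0],"roll":0,"grip":0.1},{"offset":[-0.24,-0.23,0],"roll":0,"grip":0.1}]' 40
python3 f.py
```

```text
t: 29.25
tcp_pos: [581.9, 97.5, 67.8]
tcp_rot: [0.707, 0.707, 0.002, 0.0]
ft_force: [4.8, 11.8, 0.3]
width: 0.227
gripper_force: 40.1
r 46.61 ang -52.6 Ftan(resist) 10.9 Frad -6.4 w 0.227 t 29.25
```

```bash

python3 -m creep '[{"offset":[-0.02,-0.03,0],"roll":0,"grip":0.1},{"offset":[-0.04,-0.05,0],"roll":0,"grip":0.1},{"offset":[-0.05,-0.08,0],"roll":0,"grip":0.1},{"offset":[-0.07,-0.11,0],"roll":0,"grip":0.1},{"offset":[-0.09,-0.14,0],"roll":0,"grip":0.1},{"offset":[-0.10,-0.17,0],"roll":0,"grip":0.1},{"offset":[-0.11,-0.20,0],"roll":0,"grip":0.1},{"offset":[-0.12,-0.23,0],"roll":0,"grip":0.1},{"offset":[-0.14,-0.26,0],"roll":0,"grip":0.1},{"offset":[-0.15,-0.29,0],"roll":0,"grip":0.1}]' 40
python3 f.py; for k in -433.6 -448.6 -463.6 -478.6 -493.6 -508.6; do python3 arc.py $k 1.5;done
```

```text
t: 30.5
tcp_pos: [568.1, 89.8, 67.8]
tcp_rot: [0.707, 0.707, 0.002, 0.001]
ft_force: [7.8, 10.7, -2.5]
width: 0.22
gripper_force: 39.8
r 46.96 ang -72.0 Ftan(resist) 10.7 Frad -7.7 w 0.22 t 30.5
to -448.6 [-0.01,-0.02,0] [-0.01,-0.05,0] [-0.02,-0.07,0] [-0.02,-0.10,0] [-0.03,-0.12,0] [-0.03,-0.14,0] [-0.03,-0.17,0] [-0.04,-0.19,0] [-0.04,-0.22,0] [-0.04,-0.24,0]
to -463.6 [-0.00,-0.02,0] [0.00,-0.05,0] [0.00,-0.07,0] [0.00,-0.10,0] [0.01,-0.12,0] [0.01,-0.15,0] [0.01,-0.17,0] [0.02,-0.20,0] [0.02,-0.22,0] [0.03,-0.24,0]
to -478.6 [0.01,-0.02,0] [0.01,-0.05,0] [0.02,-0.07,0] [0.03,-0.09,0] [0.04,-0.12,0] [0.05,-0.14,0] [0.06,-0.16,0] [0.07,-0.19,0] [0.08,-0.21,0] [0.09,-0.23,0]
to -493.6 [0.01,-0.02,0] [0.02,-0.04,0] [0.04,-0.06,0] [0.05,-0.08,0] [0.07,-0.10,0] [0.08,-0.12,0] [0.10,-0.14,0] [0.11,-0.16,0] [0.13,-0.18,0] [0.14,-0.20,0]
to -508.6 [0.02,-0.02,0] [0.03,-0.03,0] [0.05,-0.05,0] [0.07,-0.07,0] [0.09,-0.08,0] [0.11,-0.10,0] [0.13,-0.11,0] [0.15,-0.13,0] [0.17,-0.14,0] [0.19,-0.15,0]
to -523.6 [0.02,-0.01,0] [0.04,-0.02,0] [0.06,-0.04,0] [0.09,-0.05,0] [0.11,-0.06,0] [0.13,-0.07,0] [0.15,-0.08,0] [0.18,-0.08,0] [0.20,-0.09,0] [0.22,-0.10,0]
```

```bash

python3 -m creep '[{"offset":[-0.01,-0.02,0],"roll":0,"grip":0.1},{"offset":[-0.01,-0.05,0],"roll":0,"grip":0.1},{"offset":[-0.02,-0.07,0],"roll":0,"grip":0.1},{"offset":[-0.02,-0.10,0],"roll":0,"grip":0.1},{"offset":[-0.03,-0.12,0],"roll":0,"grip":0.1},{"offset":[-0.03,-0.14,0],"roll":0,"grip":0.1},{"offset":[-0.03,-0.17,0],"roll":0,"grip":0.1},{"offset":[-0.04,-0.19,0],"roll":0,"grip":0.1},{"offset":[-0.04,-0.22,0],"roll":0,"grip":0.1},{"offset":[-0.04,-0.24,0],"roll":0,"grip":0.1}]' 40
python3 f.py
```

```text
t: 31.75
tcp_pos: [556.7, 87.4, 67.8]
tcp_rot: [0.707, 0.707, 0.002, 0.001]
ft_force: [10.5, 6.9, -5.2]
width: 0.222
gripper_force: 39.6
r 47.15 ang -86.3 Ftan(resist) 11.0 Frad -6.2 w 0.222 t 31.75
```

```bash

python3 -m creep '[{"offset":[0,-0.02,0],"roll":0,"grip":0.1},{"offset":[0,-0.05,0],"roll":0,"grip":0.1},{"offset":[0,-0.07,0],"roll":0,"grip":0.1},{"offset":[0,-0.10,0],"roll":0,"grip":0.1},{"offset":[0.01,-0.12,0],"roll":0,"grip":0.1},{"offset":[0.01,-0.15,0],"roll":0,"grip":0.1},{"offset":[0.01,-0.17,0],"roll":0,"grip":0.1},{"offset":[0.02,-0.20,0],"roll":0,"grip":0.1},{"offset":[0.02,-0.22,0],"roll":0,"grip":0.1},{"offset":[0.03,-0.24,0],"roll":0,"grip":0.1}]' 40
python3 f.py
```

```text
t: 33.0
tcp_pos: [544.8, 88.1, 67.8]
tcp_rot: [0.707, 0.707, 0.002, 0.002]
ft_force: [11.0, -3.1, -4.2]
width: 0.222
gripper_force: 39.7
r 47.23 ang -100.7 Ftan(resist) 11.4 Frad 1.0 w 0.222 t 33.0
```

```bash

python3 -m creep '[{"offset":[0.01,-0.02,0],"roll":0,"grip":0.1},{"offset":[0.01,-0.05,0],"roll":0,"grip":0.1},{"offset":[0.02,-0.07,0],"roll":0,"grip":0.1},{"offset":[0.03,-0.09,0],"roll":0,"grip":0.1},{"offset":[0.04,-0.12,0],"roll":0,"grip":0.1},{"offset":[0.05,-0.14,0],"roll":0,"grip":0.1},{"offset":[0.06,-0.16,0],"roll":0,"grip":0.1},{"offset":[0.07,-0.19,0],"roll":0,"grip":0.1},{"offset":[0.08,-0.21,0],"roll":0,"grip":0.1},{"offset":[0.09,-0.23,0],"roll":0,"grip":0.1}]' 40
python3 f.py
```

```text
t: 34.25
tcp_pos: [532.9, 91.9, 67.8]
tcp_rot: [0.707, 0.707, 0.001, 0.002]
ft_force: [8.3, -8.9, -2.2]
width: 0.22
gripper_force: 39.9
r 47.39 ang -115.9 Ftan(resist) 11.3 Frad 4.4 w 0.22 t 34.25
```

```bash

python3 -m creep '[{"offset":[0.01,-0.02,0],"roll":0,"grip":0.1},{"offset":[0.02,-0.04,0],"roll":0,"grip":0.1},{"offset":[0.04,-0.06,0],"roll":0,"grip":0.1},{"offset":[0.05,-0.08,0],"roll":0,"grip":0.1},{"offset":[0.07,-0.10,0],"roll":0,"grip":0.1},{"offset":[0.08,-0.12,0],"roll":0,"grip":0.1},{"offset":[0.10,-0.14,0],"roll":0,"grip":0.1},{"offset":[0.11,-0.16,0],"roll":0,"grip":0.1},{"offset":[0.13,-0.18,0],"roll":0,"grip":0.1},{"offset":[0.14,-0.20,0],"roll":0,"grip":0.1}]' 40
python3 f.py
```

```text
t: 35.5
tcp_pos: [522.5, 98.5, 67.8]
tcp_rot: [0.707, 0.707, 0.001, 0.002]
ft_force: [7.3, -13.0, -0.3]
width: 0.225
gripper_force: 40.1
r 47.55 ang -130.8 Ftan(resist) 14.0 Frad 5.1 w 0.225 t 35.5
```

Resistance is rising: 14.0 against ~10.8 N free. About 10° more.

```bash
python3 arc.py -493.6 1
python3 -m creep '[{"offset":[0.01,-0.01,0],"roll":0,"grip":0.1},{"offset":[0.02,-0.02,0],"roll":0,"grip":0.1},{"offset":[0.03,-0.03,0],"roll":0,"grip":0.1},{"offset":[0.05,-0.05,0],"roll":0,"grip":0.1},{"offset":[0.06,-0.06,0],"roll":0,"grip":0.1},{"offset":[0.07,-0.07,0],"roll":0,"grip":0.1},{"offset":[0.08,-0.08,0],"roll":0,"grip":0.1},{"offset":[0.09,-0.09,0],"roll":0,"grip":0.1},{"offset":[0.11,-0.10,0],"roll":0,"grip":0.1},{"offset":[0.12,-0.11,0],"roll":0,"grip":0.1}]' 40
python3 f.py
```

```text
to -503.6 [0.01,-0.01,0] [0.02,-0.02,0] [0.03,-0.03,0] [0.05,-0.05,0] [0.06,-0.06,0] [0.07,-0.07,0] [0.08,-0.08,0] [0.10,-0.09,0] [0.11,-0.10,0] [0.12,-0.11,0]
t: 36.75
tcp_pos: [516.8, 104.3, 67.8]
tcp_rot: [0.707, 0.707, 0.0, 0.002]
ft_force: [4.8, -18.0, 1.8]
width: 0.225
gripper_force: 40.3
r 47.67 ang -140.6 Ftan(resist) 16.9 Frad 7.7 w 0.225 t 36.75
```

16.9 N, about 6 N over free running: firm. I'll release and retreat.

```bash

python3 -m creep '[{"offset":[0.12,-0.11,0],"roll":0,"grip":0.1},{"offset":[0,0,0],"roll":0,"grip":0.25},{"offset":[0,0,0],"roll":0,"grip":0.4},{"offset":[0,0,0],"roll":0,"grip":0.6},{"offset":[0,0,0],"roll":0,"grip":0.7},{"offset":[0,0,0],"roll":0,"grip":0.7},{"offset":[0,0,-0.3],"roll":0,"grip":0.7},{"offset":[0,0,-0.8],"roll":0,"grip":0.7},{"offset":[0,0,-1.5],"roll":0,"grip":0.7},{"offset":[0,0,-2],"roll":0,"grip":0.7}]' 40
python3 f.py
```

```text
t: 38.0
tcp_pos: [515.6, 105.8, 169.7]
tcp_rot: [0.707, 0.707, 0.001, 0.001]
ft_force: [0.4, 0.5, -0.2]
width: 0.699
gripper_force: 0.0
r 47.61 ang -142.9 Ftan(resist) -0.1 Frad -0.6 w 0.699 t 38.0
```

One mistake: the first row of that call carried a non-zero offset, so the wheel may have moved briefly while still gripped. I'll check where the handle now stands.

```bash
python3 - <<'E'
from h import *
m=cams.camera_model("wrist");i=cams.capture("wrist");b=cv2.resize(i[:,:,::-1],(1536,1152),interpolation=cv2.INTER_CUBIC)
for a in (-130,-136,-140,-144,-150,-156):
  c,s=np.cos(np.radians(a)),np.sin(np.radians(a));print(a,(proj("wrist",[553.6+47*c,134.5+47*s,131],m)*3+.5).round())
c=(proj("wrist",[517,105,131],m)*3).astype(int);x,y=c-[130,100];print("crop origin",x,y)
cv2.imwrite("pics/w8.png",cv2.resize(b[y:y+200,x:x+260],(780,600),interpolation=cv2.INTER_CUBIC))
E
```

```text
-130 [792. 626.]
-136 [779. 614.]
-140 [770. 605.]
-144 [762. 596.]
-150 [752. 580.]
-156 [743. 564.]
crop origin 637 502
```

View pics/w8.png

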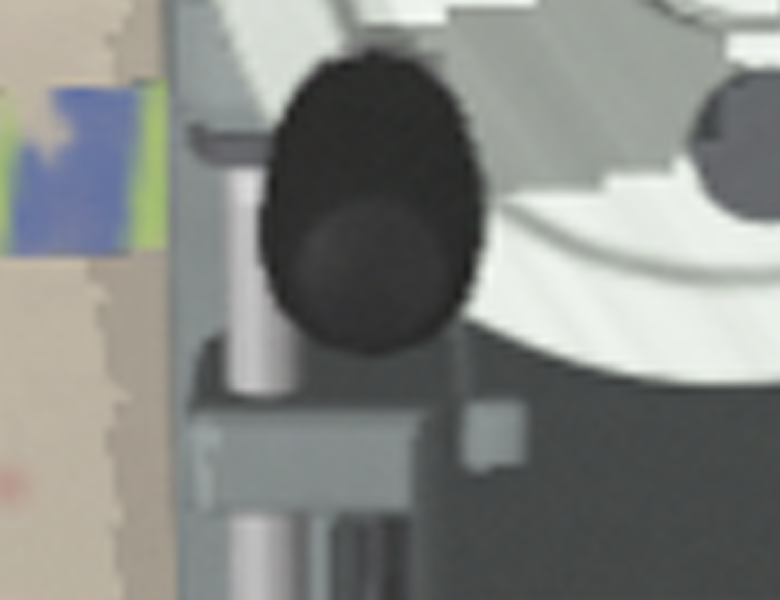

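The crop shows the handle top at crop pixel (370,275), which is about −145°. That is some 4° past the 16.9 N reading, so the wheel stands about 7 N over free running. This is inside the 4–9 N band, and everything is released, so I'll hand it in.

```bash
python3 -c "
from workcell import ticket
print(ticket.job_done())"
```

```text
the job is handed in; nothing more can be done
None
```

I handed the job in: half_b is in the channel and released, and the clamp is wound to an estimated 7 N over free running (allowed 4–9 N). I read 16.9 N against about 10.8 N free, then a stray offset in my release move nudged the wheel about 4° further, so the 7 N is judged from a picture, and I did not look at the closed seam afterwards.

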